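Pack the port adapters tight into the corner of their tray

ROBOT

A 6-joint arm with a two-finger parallel gripper is mounted at the origin on the work surface. World frame = base frame: x ahead of the robot, y to its left, z up, the work surface at z = 0. Lengths are in m, angles in rad, forces in N, time in s.
With the tool pointing down it reaches from about 0.375 to 0.975 m from the base axis. Payload 3.8 kg.
Tool frame: the origin (TCP) lies on the centre line of the jaws, within the pads' length; the fingertips stand 14 mm ahead of it and the grasp point (between the pads) lies 5 mm behind it; z points along the fingers, y is the line along which they close (so a half turn about z gives the same grasp; the last joint's range is limited). The gripper opens to 85 mm and grips with 20 to 120 N. Pads are 22 mm wide; open, the fingers measure 114 mm over their backs; the gripper's body (76 mm by 85 mm) begins 54 mm behind the grasp point. The pads swing forward as they close: fully open they stand 13 mm farther back than shut.
Start: joints at [-1.168, 0.264, 1.604, -0, 1.274, -0.037], TCP at [0.287, -0.611, 0.245] pointing down, gripper open.
Joint ranges: [-2.63, 2.63], [-0.94, 2.18], [0.31, 2.57], [-1.31, 4.45], [0, 2.66], [-2.55, 2.55]. Speed limits (rad/s): [2.57, 2.57, 3.14, 3.14, 3.14, 3.14].

INTERFACE

Orientations are given as a rotation vector (axis times angle).
In Python, from workcell import bot, eyes, spot_in gives the robot as it stands.
- The arm moves only by the tool carry_out, never from a script. Its argument "series" is text: rows parted by semicolons, each of 4 numbers parted by spaces: the shift along the world's x, y, z in m, then the turn about the world's z in degrees. In form: tx ty tz roll; .... A call has 1 to 20 rows; each row shifts and turns the commanded pose from where the row before left it; what a row does not reach is not made up. A row lasts 1/8 s, in which the tool goes at most 62.5 mm and 10.7 degrees, less where a joint would pass 70% of its speed; a pose out of reach is approached as far as the arm can. A call is refused whole if a number of a shift passes 0.0625 or a number of a turn 10.7, either way. A call with a gripper value outside its range is refused whole. "jaw" is the gripper command: -1 is shut, 1 is fully open, values between are in proportion, set as the call begins (left out, the last holds). The fingers move at their own pace and stop on an object; "grip_force" is the grip in N (left out, the last holds). Time passes only in rows, so rows that do not move let the fingers close. It gives the time, the measured TCP pose, the force, the opening and the grip force at its end, in the units of the state.
- bot.read_state(): the state, without advancing time (a new reading comes with each control period).
- eyes.read_camera(name): name is "scene" or "top"; returns (picture, depth): 420x560x3 uint8, blue, green, red; 420x560 float32, m along the optical axis (not along the pixel's ray), 0 where there is no reading.
- eyes.get_calibration(name): a dict with "K" (3x3 intrinsics, pixels), "position" and "rotation" of the camera in the world. Camera axes: x right, y down, z forward; pixel columns grow to the right and rows downward; lengths in m; the calibration is good to about 2 mm. A picture is of the moment at which its call begins. get_calibration takes no time and is no camera call.
- bot.finish_job(): hands the job in; it is judged then, once.
Trained networks look in the newest picture that a camera, given by its name, has taken for a name from the list of things; names that differ only in an ending like _2 or _b are one class to them, and where a whole thing is asked for, a point or a joint stands for the part that bears it (a point fixed in the world has none). Each returns a list of dicts, best first, with "score" (0 to 1); they miss things now and then, are a little off and sometimes report something else, mostly with a low value. They report only what shows in the picture. A call takes as long as a camera call. They do not tell look-alikes from the thing itself.
- spot_in(camera, target): "rect" ([centre column, centre row, width, height] in pixels, round what is visible of it).
The state is a dict: "time": time; "q": joint angles; "joint_vel": joint speeds; "joint_torque": joint torques, N m; "tool_pos": TCP position; "tcp_rot": TCP orientation; "wrist_force": force on the tool from outside, world axes, zero at the start; "torque": the same for the moment, N m; "width": opening from 0.0 (shut) to 1.0 (fully open); "grip_force": force on a finger pad.
Only numpy, scipy, OpenCV 4.12 (cv2) and the standard library are available. Lean on these libraries where they do the work, as an engineer would, in place of code of your own. Each camera call takes 0.05 s, during which the arm holds its last target. There are 200 camera calls.

TASK

Pack the two cast port adapters into the wooden tray. First put the long three-port one in lengthwise and push it gently, without banging or forcing it, fully home into the reference corner where the two higher walls meet; then take the single-port one out of its cradle, stand it on the bench and let go, take it again by its other pair of sides, lower it into the gap beside the first one and push it gently home too, flush against the far high wall and against the first adapter. Leave both standing flat and let go, and do not disturb the jar, the cup or the wrench.

Things in the scene. Friction and masses are not known exactly. Their poses are not given: they have to be found in the camera images.
- tray_corner (a point): Inner reference corner of the fixed wooden tray, at the floor's upper face (8 mm above the bench), where the inner faces of the two high walls meet. x points from the near wall to the far high wall, y from the right low wall to the left high wall, z up: the inside runs from x = -185 to 0 and y = -126 to 0 mm. The tray may be turned 0.25 rad on the bench.
- triple_center (a point): Centre of the long three-port adapter: cast-aluminium block 150 (its x) by 52 (y) by 55 mm high, three dark oval ports on top, 0.5 to 0.75 kg. Lies loose on the bench left or right of the tray; z up. In the tray its 150 mm runs along the tray's x, either way round; home, its centre is at tray_corner x = -75, y = -26 mm.
- single_center (a point): Centre of the small single-port adapter: cast-aluminium block 48 (its x) by 64 (y) by 45 mm high, one dark oval port on top, 0.2 to 0.36 kg; z up. Starts in the cradle. In the tray its 64 mm runs along the tray's y, either way round, between the long one and the right wall with 10 mm to spare; home, its centre is at tray_corner x = -24, y = -84 mm.
- cradle: Fixed wooden cradle, other side of the tray from the long adapter; origin under its centre. Base 90 (x) by 44 (y) by 8 mm; two cheeks 16 mm thick, 45 mm tall above the base, inner faces 54 mm apart in x. They cover the small adapter's faces across its x up to its top, so there it can be gripped only by the other two, 64 mm apart along y, which stand out 10 mm each side.
- tray: The same tray, origin at the centre of its underside on the bench, axes as tray_corner. Outside 209 by 150 mm, walls 12 mm thick: the far (+x) and left (+y) rise 45 mm above the tray's floor, the near and right 28 mm. Set down without dropping: an impact over 150 N fails.
- walls: The four walls of the tray (its origin and axes are those of tray). Press an adapter on them with less than 60 N: they are stiff, so a firmly held adapter that meets one at much over 40 mm/s exceeds it.
- triple: The three-port adapter, origin at the centre of its underside. The single-port one may not press on it with more than 60 N.
- single: The single-port adapter, origin at the centre of its underside.
- jar: Bystander: amber jar with a black cap, 64 mm across, 75 mm high, on the bench beyond the tray; origin at the centre of its underside. Leave it alone.
- cup: Bystander: open black cup, 66 mm across, 85 mm high, on the bench beyond the tray; origin at the centre of its underside. Leave it alone.
- wrench: Bystander: steel wrench 190 mm long, lying flat on the bench between the robot and the tray; its length is along its x. Leave it alone.
There are look-alikes about, which are no part of the job. Of the things that look like the triple, the largest one is meant.

How it is judged:
By the outcome, as a careful person would: the job done as asked, in the order asked, and still so for the second after the job is handed in, with the robot touching nothing.
It also fails if it takes over 72 s, if anything falls off the work surface, if the arm or the gripper's body presses on something with over 40 N, if the wrist force passes 120 N, or if a joint passes its speed limit or range.

## Working session

There is one attempt and no reset: what is moved stays moved. The work goes in short steps, Python scripts to look and compute and a tool call to move; the robot and the scene stay as the last step left them, time stands still between calls to the robot, and variables do not carry over. Pictures are saved under pics/ and viewed, at most 10 in all, crops included, and the job is handed in when it is done.

Besides the shell and the picture viewer there is one more tool, called after "Request:" by a JSON object that holds its "name" and its "arguments", one argument or row to a line. carry_out: Moves the arm, as the interface text tells. Its arguments: {"type":"object","properties":{"series":{"type":"string"},"jaw":{"type":"number"},"grip_force":{"type":"number"}},"required":["series"]}

```bash
ls; mkdir -p pics; cat > h.py <<'E'
import numpy as np, cv2
from workcell import bot, eyes, spot_in
def look(name):
    p,d=eyes.read_camera(name); c=eyes.get_calibration(name)
    K=np.array(c["K"]);R=np.array(c["rotation"]);t=np.array(c["position"])
    if R.shape!=(3,3): R=cv2.Rodrigues(R.astype(float))[0]
    v,u=np.mgrid[:420,:560]
    P=np.stack([(u-K[0,2])/K[0,0]*d,(v-K[1,2])/K[1,1]*d,d],-1)@R.T+t
    P[d==0]=np.nan
    return p,d,P
E
python3 - <<'E'
from h import *
for n in("scene","top"):
    p,d,P=look(n); cv2.imwrite(f"pics/{n}0.png",p); np.save(n+"P.npy",P)
    c=eyes.get_calibration(n); print(n,c["position"],np.round(c["rotation"],3).tolist(),c["K"][0][0])
    for k in("triple","single","tray","cradle","jar","cup","wrench"):
        for r in spot_in(n,k)[:3]:
            u,v=map(int,r["rect"][:2]); print(k,round(r["score"],2),np.round(r["rect"]),np.round(P[v,u],3))
s=bot.read_state();print(s["time"],s["tcp_rot"],s["wrist_force"],s["tool_pos"])
E
```

```text
pics
scene [ 1.15033942 -0.57762835  0.88082815] [-2.182, -1.007, 0.4] 419.9503673999855
triple 0.82 [136. 238.  42.  32.] [ 0.343 -0.401  0.037]
triple 0.73 [198. 249.  61.  44.] [ 0.497 -0.303  0.056]
triple 0.55 [222. 211.  26.  33.] [ 0.408 -0.171  0.038]
single 0.6 [358. 159.  21.  21.] [0.504 0.284 0.05 ]
tray 0.73 [311. 221.  86.  65.] [0.578 0.015 0.008]
tray 0.56 [277. 303.  28.  38.] [ 0.754 -0.257  0.07 ]
cradle 0.58 [357. 161.  25.  31.] [0.514 0.273 0.053]
jar 0.62 [358. 161.  25.  31.] [0.52  0.271 0.054]
jar 0.57 [276. 303.  27.  34.] [ 0.752 -0.258  0.066]
cup 0.87 [390. 210.  26.  33.] [0.727 0.172 0.065]
wrench 0.85 [267. 181.  50.  31.] [0.361 0.028 0.005]
wrench 0.3 [311. 223.  86.  74.] [0.588 0.01  0.007]
wrench 0.22 [200. 251.  59.  45.] [ 0.507 -0.303  0.058]
top [ 0.46433592 -0.04288431  1.12777649] [-2.182, 2.158, -0.052] 385.8904064923824
triple 0.79 [417. 284.  35.  39.] [ 0.333 -0.389  0.036]
triple 0.67 [381. 230.  41.  55.] [ 0.481 -0.284  0.052]
triple 0.66 [333. 262.  25.  39.] [ 0.388 -0.156  0.04 ]
single 0.64 [173. 225.  33.  23.] [0.488 0.295 0.055]
single 0.16 [275. 190.  68.  85.] [0.592 0.01  0.008]
tray 0.93 [276. 190.  62.  88.] [0.595 0.01  0.005]
cradle 0.62 [172. 225.  34.  30.] [0.488 0.295 0.055]
jar 0.75 [361. 141.  27.  24.] [ 0.722 -0.229  0.074]
cup 0.74 [211. 147.  29.  25.] [0.719 0.205 0.005]
wrench 0.88 [268. 269.  64.  21.] [0.366 0.027 0.007]
wrench 0.33 [173. 226.  33.  32.] [0.485 0.297 0.049]
wrench 0.17 [360. 140.  26.  28.] [ 0.725 -0.226  0.075]
0.8 [-3.06590874e+00 -6.85315131e-01  1.07829062e-05] [0.1667997  0.60776555 0.33196148] [ 0.28738045 -0.61075415  0.24529645]
```

```bash
python3 - <<'E'
import cv2
p=cv2.imread("pics/top0.png");cv2.imwrite("pics/top0c.png",cv2.resize(p[110:320,150:450],(800,560),interpolation=cv2.INTER_CUBIC))
E
```

```text
(no output)
```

View pics/top0c.png

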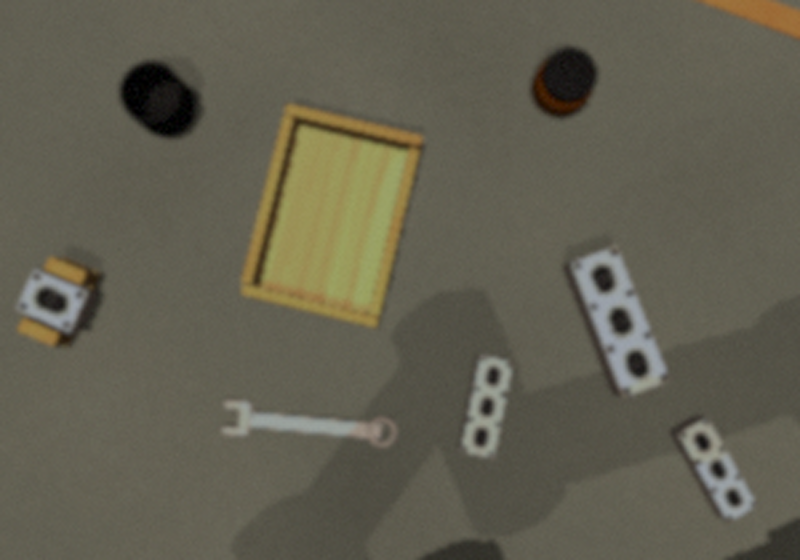

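View pics/scene0.png

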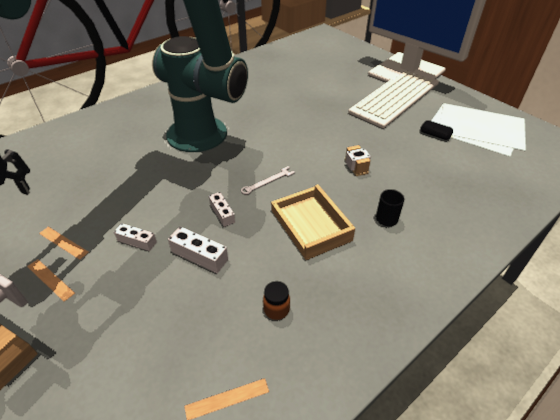

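```bash
cat >> h.py <<'E'
def rect(P,c,r,lo,hi):
    m=(np.hypot(P[...,0]-c[0],P[...,1]-c[1])<r)&(P[...,2]>lo)&(P[...,2]<hi)
    q=P[m].astype(np.float32); (x,y),(w,h),a=cv2.minAreaRect(np.ascontiguousarray(q[:,:2])*1000)
    if w<h: w,h,a=h,w,a+90
    a=(a+90)%180-90
    print("c",round(x,1),round(y,1),"mean",np.round(q.mean(0)*1000,1),"med z",round(float(np.median(q[:,2]))*1000,1),"size",round(w,1),round(h,1),"long-axis deg",round(a,1),len(q))
E
python3 - <<'E'
from h import *
for n in("scene","top"):
    P=np.load(n+"P.npy");print(n)
    print("bench z",np.nanmedian(P[...,2][(abs(P[...,0]-.55)<.05)&(abs(P[...,1]+.15)<.04)]))
    for nm,c,r,lo,hi in(("triple",(.49,-.29),.1,.045,.07),("single",(.495,.285),.065,.046,.07),("tray",(.585,.01),.16,.022,.065),("L",(.585,.01),.16,.046,.065),("traylow",(.585,.01),.16,.028,.042),("jar",(.73,-.24),.06,.03,.09),("cup",(.72,.19),.07,.03,.1),("wrench",(.36,.03),.13,.003,.02)):
        print(nm,end=" ");rect(P,c,r,lo,hi)
E
```

```text
scene
bench z -0.00039374633607236476
triple c 477.2 -293.5 mean [ 481.9 -294.3   54.1] med z 54.5 size 151.8 54.8 long-axis deg 20.8 1017
single c 491.6 300.9 mean [493.7 298.5  52. ] med z 52.1 size 93.3 64.1 long-axis deg -21.1 318
tray c 584.6 7.9 mean [606.4   7.   39.4] med z 36.9 size 215.8 151.6 long-axis deg -13.1 1562
L c 592.9 6.1 mean [645.8  25.4  51.6] med z 52.0 size 198.9 151.4 long-axis deg -13.1 511
traylow c 584.7 8.1 mean [579.2  -6.6  34.7] med z 34.9 size 215.5 151.7 long-axis deg -13.3 742
jar c 734.7 -241.4 mean [ 739.7 -245.6   63.8] med z 72.8 size 60.0 59.9 long-axis deg -78.3 724
cup c 709.4 194.7 mean [710.9 191.8  62.2] med z 63.2 size 66.8 65.5 long-axis deg -78.1 636
wrench c 367.6 32.2 mean [362.   25.6   5.9] med z 5.6 size 241.9 240.5 long-axis deg -50.6 349
top
bench z -0.0013941197752975754
triple c 478.7 -291.2 mean [ 478.4 -290.1   53.6] med z 53.7 size 150.2 52.9 long-axis deg 21.3 1046
single c 492.6 303.2 mean [493.2 302.2  52. ] med z 51.9 size 86.1 64.2 long-axis deg -22.3 571
tray c 587.9 10.3 mean [594.3  13.   42.3] med z 38.6 size 208.8 150.0 long-axis deg -13.3 1162
L c 593.8 9.1 mean [638.9  36.4  51.6] med z 51.6 size 196.7 149.6 long-axis deg -13.4 526
traylow c 582.1 11.3 mean [549.3  -9.6  34.7] med z 34.7 size 197.5 149.2 long-axis deg -13.5 578
jar c 730.8 -235.2 mean [ 728.7 -233.8   66.4] med z 72.5 size 60.3 57.7 long-axis deg -88.7 441
cup c 709.9 197.0 mean [710.1 197.3  64.2] med z 68.1 size 65.2 65.0 long-axis deg 67.1 352
wrench c 363.9 34.9 mean [363.8  35.1   5.8] med z 5.6 size 245.3 237.4 long-axis deg -80.5 534
```

The top view shows the tray in the middle with its far and left walls high. The triple is the largest block, at crop (615,320), and the single is in the cradle at crop (50,300). I'm moving over the triple.

Request:
{"name": "carry_out", "arguments": {
  "series": "0.021 0.035 -0.011 -0.44;0.021 0.035 -0.011 -0.44;0.021 0.035 -0.011 -0.44;0.021 0.035 -0.011 -0.44;0.021 0.035 -0.011 -0.44;0.021 0.035 -0.011 -0.44;0.021 0.035 -0.011 -0.44;0.021 0.035 -0.011 -0.44;0.021 0.035 -0.011 -0.44;0.002 0.004 0 0;0 0 0 0",
  "jaw": 1,
  "grip_force": 60
}}

```text
time: 2.17
tool_pos: [0.4786, -0.2919, 0.1466]
tcp_rot: [3.087, 0.581, 0.0]
wrist_force: [-0.1, 0.4, -0.3]
width: 0.998
grip_force: 0.0
```

Request:
{"name": "carry_out", "arguments": {
  "series": "0 0 -0.035 0;0 0 -0.035 0;0 0 -0.03 0;0 0 -0.016 0;0 0 0 0"
}}

```text
time: 2.8
tool_pos: [0.4774, -0.2922, 0.0295]
tcp_rot: [-3.087, -0.577, 0.002]
wrist_force: [-0.1, -0.0, 0.3]
width: 0.997
grip_force: 0.0
```

Request:
{"name": "carry_out", "arguments": {
  "series": "0 0 0 0;0 0 0 0;0 0 0 0;0 0 0 0;0 0 0 0;0 0 0 0",
  "jaw": -1
}}

```text
time: 3.55
tool_pos: [0.4795, -0.2925, 0.0321]
tcp_rot: [3.086, 0.579, 0.003]
wrist_force: [-0.7, -0.1, 6.5]
width: 0.599
grip_force: 64.9
```

Request:
{"name": "carry_out", "arguments": {
  "series": "0 0 0.02 0;0 0 0.03 0;0 0 0.03 0;0.012 0.034 0.01 -3.8;0.012 0.034 0 -3.8;0.012 0.034 0 -3.8;0.012 0.034 0 -3.8;0.012 0.034 0 -3.8;0.012 0.034 0 -3.8;0.012 0.034 0 -3.8;0.012 0.034 0 -3.8;0.0155 0.036 0 -4.2;0 0 0 0;0 0 0 0"
}}

```text
time: 5.3
tool_pos: [0.5887, 0.0163, 0.1191]
tcp_rot: [3.12, -0.363, -0.004]
wrist_force: [0.2, -0.1, -5.5]
width: 0.6
grip_force: 65.1
```

```bash
python3 - <<'E'
from h import *
for n in("scene","top"):
    p,d,P=look(n);print(n)
    rect(P,(.59,.01),.11,.12,.145)
    rect(P,(.59,.01),.11,.1,.155)
cv2.imwrite("pics/s1.png",cv2.resize(look("scene")[0][130:340,180:460],(800,600)))
print(bot.read_state())
E
```

```text
scene
c 595.2 13.7 mean [619.6   3.9 138.4] med z 140.8 size 134.0 80.6 long-axis deg -12.9 708
c 596.4 16.4 mean [621.2   1.8 133.2] med z 140.0 size 144.1 103.1 long-axis deg -30.6 944
top
c 544.9 27.3 mean [539.4  26.8 140.7] med z 141.0 size 61.8 51.7 long-axis deg -13.5 399
c 546.5 25.3 mean [539.1  26.  139.6] med z 141.0 size 66.1 54.8 long-axis deg -13.3 428
{'time': 5.45, 'q': array([-1.59753238e-02,  2.12935646e-01,  1.91130397e+00, -3.10600974e-04,
        1.01857172e+00,  1.78888178e+00]), 'joint_vel': array([-0.00243599, -0.00354944, -0.0049463 ,  0.00300447, -0.00035208,
        0.00304853]), 'joint_torque': array([ 3.27048646e-01, -4.77213550e+01, -3.52868307e+01,  2.08325882e-02,
        1.69596879e-02, -5.16599088e-03]), 'tool_pos': array([0.58905724, 0.01540374, 0.11973977]), 'tcp_rot': array([ 3.11974946e+00, -3.66523584e-01, -1.86240938e-03]), 'wrist_force': array([ 0.17219098, -0.22255042, -5.16037139]), 'torque': array([ 0.01942675,  0.02331732, -0.01066318]), 'grip_force': 65.07447481155396, 'width': 0.600581575428877}
```

View pics/s1.png

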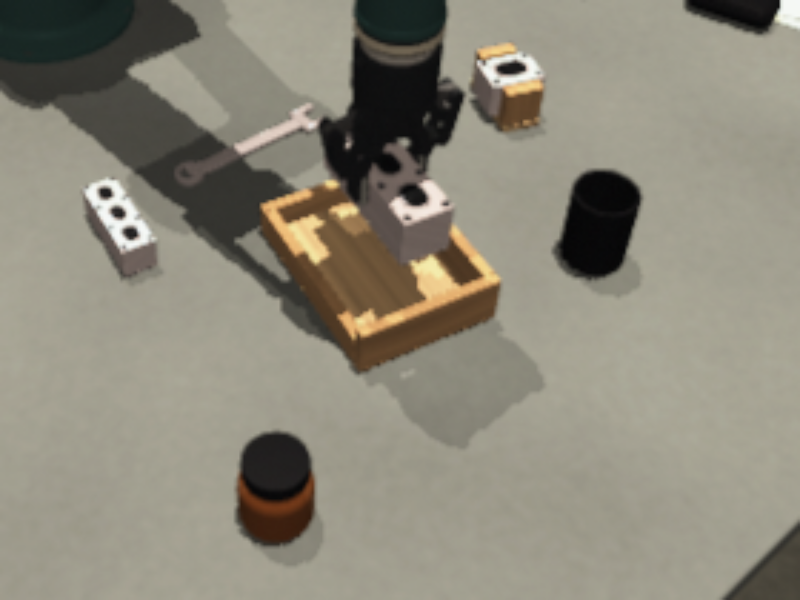

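Request:
{"name": "carry_out", "arguments": {
  "series": "0 0 -0.025 0;0 0 -0.025 0;0 0 -0.018 0;0 0 -0.008 0;0 0 -0.003 0;0 0 0 0"
}}

```text
time: 6.2
tool_pos: [0.5905, 0.0162, 0.0418]
tcp_rot: [-3.12, 0.366, -0.002]
wrist_force: [0.1, 0.7, -4.9]
width: 0.605
grip_force: 65.1
```

Request:
{"name": "carry_out", "arguments": {
  "series": "0 0 -0.002 0;0 0 -0.001 0;0 0 0 0"
}}

```text
time: 6.58
tool_pos: [0.591, 0.0163, 0.0401]
tcp_rot: [-3.12, 0.365, -0.003]
wrist_force: [-3.1, 0.5, 5.7]
width: 0.603
grip_force: 66.3
```

Request:
{"name": "carry_out", "arguments": {
  "series": "0 0 0.0012 0;0.00195 -0.00046 0 0;0.00195 -0.00046 0 0;0.00195 -0.00046 0 0;0.00195 -0.00046 0 0;0.00195 -0.00046 0 0;0 0 0 0"
}}

```text
time: 7.45
tool_pos: [0.5991, 0.0142, 0.0401]
tcp_rot: [-3.12, 0.366, 0.002]
wrist_force: [-5.3, 2.7, 6.9]
width: 0.601
grip_force: 66.4
```

Request:
{"name": "carry_out", "arguments": {
  "series": "0.001 -0.0002 0 0;0.001 -0.0002 0 0;0 0 0 0"
}}

```text
time: 7.82
tool_pos: [0.6009, 0.0138, 0.0401]
tcp_rot: [-3.12, 0.366, 0.003]
wrist_force: [-5.2, 2.1, 6.8]
width: 0.604
grip_force: 66.5
```

Request:
{"name": "carry_out", "arguments": {
  "series": "0.001 -0.0002 0 0;0.001 -0.0002 0 0;0.001 -0.0002 0 0;0 0 0 0"
}}

```text
time: 8.32
tool_pos: [0.6039, 0.0132, 0.0401]
tcp_rot: [-3.12, 0.366, 0.003]
wrist_force: [-6.8, 2.1, 6.5]
width: 0.598
grip_force: 66.5
```

Request:
{"name": "carry_out", "arguments": {
  "series": "0.001 -0.0002 0 0;0.001 -0.0002 0 0;0 0 0 0"
}}

```text
time: 8.7
tool_pos: [0.6059, 0.0128, 0.0401]
tcp_rot: [-3.12, 0.366, 0.003]
wrist_force: [-6.1, 0.7, 7.2]
width: 0.6
grip_force: 66.5
```

Request:
{"name": "carry_out", "arguments": {
  "series": "0.001 -0.0002 0 0;0.001 -0.0002 0 0;0 0 0 0"
}}

```text
time: 9.07
tool_pos: [0.6072, 0.0125, 0.0401]
tcp_rot: [-3.12, 0.366, 0.005]
wrist_force: [-8.3, 1.5, 9.5]
width: 0.601
grip_force: 66.7
```

Request:
{"name": "carry_out", "arguments": {
  "series": "0.001 -0.0002 0 0;0.001 -0.0002 0 0;0 0 0 0"
}}

```text
time: 9.45
tool_pos: [0.6072, 0.0125, 0.0401]
tcp_rot: [-3.12, 0.365, 0.012]
wrist_force: [-14.5, 3.2, 14.4]
width: 0.599
grip_force: 67.4
```

Request:
{"name": "carry_out", "arguments": {
  "series": "-0.003 0.0007 0 0;0 0 0 0;0 0 0 0;0 0 0 0",
  "jaw": 0.55
}}

```text
time: 9.95
tool_pos: [0.608, 0.0124, 0.0394]
tcp_rot: [-3.12, 0.366, -0.0]
wrist_force: [-0.4, 0.9, -0.3]
width: 0.778
grip_force: 0.0
```

Request:
{"name": "carry_out", "arguments": {
  "series": "0 0 0.02 0;0 0 0.03 0;0 0 0.015 0;0 0 0 0"
}}

```text
time: 10.45
tool_pos: [0.6093, 0.0124, 0.1069]
tcp_rot: [-3.12, 0.365, -0.007]
wrist_force: [0.9, 0.1, 0.9]
width: 0.772
grip_force: 0.0
```

Request:
{"name": "carry_out", "arguments": {
  "series": "-0.0037 -0.0158 0 0;-0.0037 -0.0158 0 0;-0.0038 -0.0158 0 0;0 0 0 0;0 0 0 0",
  "jaw": -1
}}

```text
time: 11.08
tool_pos: [0.5964, -0.0353, 0.1043]
tcp_rot: [-3.12, 0.367, 0.0]
wrist_force: [0.6, -0.6, 0.3]
width: 0.0
grip_force: 0.0
```

```bash
python3 - <<'E'
from h import *
for n in("scene","top"):
    p,d,P=look(n);print(n)
    rect(P,(.607,.02),.12,.058,.07);rect(P,(.607,.02),.12,.056,.066)
cv2.imwrite("pics/s2.png",cv2.resize(p[110:250,200:380],(771,600)))
print(bot.read_state()["width"],bot.read_state()["tool_pos"])
E
```

```text
scene
c 616.4 8.4 mean [624.4   7.2  62.5] med z 62.5 size 128.4 53.5 long-axis deg -14.2 614
c 624.2 26.4 mean [625.8   6.9  62.2] med z 62.4 size 135.2 91.2 long-axis deg -12.9 632
top
c 569.7 22.6 mean [567.9  24.   62.2] med z 62.2 size 75.1 51.7 long-axis deg -13.2 451
c 574.2 40.7 mean [568.   24.1  62. ] med z 62.0 size 89.8 74.9 long-axis deg 75.9 461
0.002060005107009364 [ 0.59656523 -0.03477271  0.10448706]
```

View pics/s2.png

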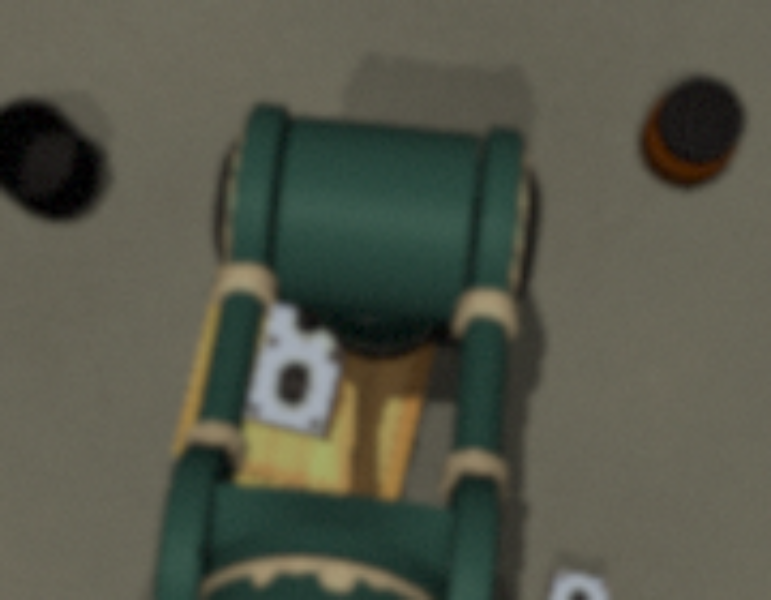

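Request:
{"name": "carry_out", "arguments": {
  "series": "0 0 -0.025 0;0 0 -0.025 0;0 0 -0.012 0;0 0 -0.004 0;0 0 0 0"
}}

```text
time: 11.8
tool_pos: [0.5969, -0.0348, 0.0389]
tcp_rot: [-3.12, 0.365, -0.001]
wrist_force: [0.2, 0.4, -0.2]
width: 0.002
grip_force: 0.0
```

Request:
{"name": "carry_out", "arguments": {
  "series": "0.0005 0.0022 0 0;0.0007 0.0029 0 0;0.0007 0.0029 0 0;0.0007 0.0029 0 0;0.0007 0.0029 0 0;0 0 0 0"
}}

```text
time: 12.55
tool_pos: [0.6002, -0.0213, 0.0389]
tcp_rot: [3.12, -0.365, 0.001]
wrist_force: [-1.3, -3.7, 2.9]
width: 0.004
grip_force: 2.6
```

Request:
{"name": "carry_out", "arguments": {
  "series": "0.0007 0.0029 0 0;0.0007 0.0029 0 0;0.0007 0.0029 0 0;0.0007 0.0029 0 0;0.0007 0.0029 0 0;0.0005 0.0019 0 0;0 0 0 0"
}}

```text
time: 13.42
tool_pos: [0.604, -0.005, 0.0389]
tcp_rot: [3.12, -0.365, 0.001]
wrist_force: [-1.2, -4.7, 4.4]
width: -0.002
grip_force: 3.2
```

Request:
{"name": "carry_out", "arguments": {
  "series": "0.0003 0.0015 0 0;0.0003 0.0015 0 0;0 0 0 0"
}}

```text
time: 13.8
tool_pos: [0.6047, -0.0021, 0.0389]
tcp_rot: [3.12, -0.366, 0.001]
wrist_force: [-0.9, -5.8, 5.2]
width: -0.008
grip_force: 3.3
```

Request:
{"name": "carry_out", "arguments": {
  "series": "0.0003 0.0015 0 0;0.0003 0.0015 0 0;0 0 0 0"
}}

```text
time: 14.18
tool_pos: [0.6053, 0.0009, 0.0389]
tcp_rot: [3.12, -0.365, 0.001]
wrist_force: [-1.1, -5.0, 5.2]
width: 0.001
grip_force: 3.4
```

Request:
{"name": "carry_out", "arguments": {
  "series": "0.0003 0.0012 0 0;0.0003 0.0012 0 0;0 0 0 0"
}}

```text
time: 14.55
tool_pos: [0.6052, 0.0015, 0.0388]
tcp_rot: [3.117, -0.364, -0.001]
wrist_force: [-3.9, -11.3, 7.4]
width: 0.001
grip_force: 5.9
```

```bash
python3 - <<'E'
from h import *
for n in("scene","top"):
    p,d,P=look(n);print(n)
    rect(P,(.607,.04),.12,.058,.066)
E
```

```text
scene
c 643.6 31.8 mean [647.4  29.7  62.4] med z 62.3 size 94.0 78.6 long-axis deg 9.7 422
top
c 571.5 51.7 mean [569.   53.8  61.8] med z 62.0 size 65.4 50.9 long-axis deg -12.9 372
```

Request:
{"name": "carry_out", "arguments": {
  "series": "0.0003 0.0012 0 0;0.0003 0.0012 0 0;0.0002 0.001 0 0;0 0 0 0"
}}

```text
time: 15.15
tool_pos: [0.6052, 0.0017, 0.0389]
tcp_rot: [3.113, -0.362, -0.003]
wrist_force: [-6.2, -23.3, 8.7]
width: 0.0
grip_force: 11.5
```

Request:
{"name": "carry_out", "arguments": {
  "series": "-0.0009 -0.0039 0 0;-0.0028 -0.0117 0 0;0 0 0.025 0;0 0 0.035 0;0 0 0.006 0;-0.02 0.018 0 0;-0.02 0.018 0 0;-0.02 0.018 0 0;-0.02 0.018 0 0;0 0 0 0;0 0 0 0"
}}

```text
time: 16.52
tool_pos: [0.5229, 0.0636, 0.1044]
tcp_rot: [3.12, -0.364, 0.001]
wrist_force: [0.9, -0.1, 0.9]
width: -0.001
grip_force: 0.0
```

Request:
{"name": "carry_out", "arguments": {
  "series": "-0.004 0.0005 -0.018 0;0 0 -0.02 0;0 0 -0.01 0;0.0029 -0.0007 0 0;0.0029 -0.0007 0 0;0 0 0 0"
}}

```text
time: 17.27
tool_pos: [0.5257, 0.0625, 0.0573]
tcp_rot: [-3.12, 0.366, -0.003]
wrist_force: [0.7, 0.5, 0.1]
width: -0.008
grip_force: 0.0
```

Request:
{"name": "carry_out", "arguments": {
  "series": "0.0015 -0.0003 0 0;0.0015 -0.0003 0 0;0.0015 -0.0003 0 0;0 0 0 0"
}}

```text
time: 17.77
tool_pos: [0.529, 0.0617, 0.0565]
tcp_rot: [-3.12, 0.365, -0.0]
wrist_force: [0.3, -0.2, -0.8]
width: -0.002
grip_force: 0.0
```

Request:
{"name": "carry_out", "arguments": {
  "series": "0.0015 -0.0003 0 0;0.0015 -0.0003 0 0;0 0 0 0"
}}

```text
time: 18.15
tool_pos: [0.5295, 0.0614, 0.056]
tcp_rot: [3.12, -0.366, -0.008]
wrist_force: [-7.6, 2.2, 4.8]
width: 0.002
grip_force: 3.7
```

Request:
{"name": "carry_out", "arguments": {
  "series": "0.0015 -0.0003 0 0;0.001 -0.0003 0 0;0 0 0 0"
}}

```text
time: 18.52
tool_pos: [0.5295, 0.0613, 0.0555]
tcp_rot: [3.12, -0.366, -0.017]
wrist_force: [-13.2, 4.0, 10.7]
width: 0.002
grip_force: 6.9
```

Request:
{"name": "carry_out", "arguments": {
  "series": "-0.008 0.002 0 0;0 0 0.04 0;0 0 0.04 10.7;-0.002 0.016 0.015 10.7;-0.002 0.016 0 10.7;-0.002 0.016 0 10.7;-0.002 0.016 0 10.7;-0.002 0.016 0 10.7;-0.002 0.016 0 10.7;-0.002 0.016 0 10.7;-0.002 0.016 0 10.7;-0.002 0.016 0 10.7;-0.002 0.016 0 10.7;-0.002 0.016 0 10.7;-0.002 0.016 0 10.7;-0.002 0.016 0 10.7;-0.002 0.016 0 10.7;-0.002 0.016 0 10.7;0 0 0 0",
  "jaw": 1
}}

```text
time: 20.9
tool_pos: [0.4967, 0.3033, 0.1516]
tcp_rot: [0.604, 3.082, 0.001]
wrist_force: [-0.5, 0.4, 0.5]
width: 0.996
grip_force: 0.0
```

```bash
python3 - <<'E'
from h import *
for n in("scene","top"):
    p,d,P=look(n);print(n)
    rect(P,(.615,.04),.12,.058,.07)
    rect(P,(.49,.3),.065,.046,.07)
    cv2.imwrite("pics/a_%s.png"%n,p)
p=cv2.imread("pics/a_scene.png");cv2.imwrite("pics/a_sc.png",cv2.resize(p[120:280,240:430],(713,600)))
s=bot.read_state();print(s["tool_pos"],s["tcp_rot"],s["q"])
E
```

```text
scene
c 610.5 40.2 mean [615.3  37.4  62.6] med z 62.6 size 153.0 54.6 long-axis deg -13.0 765
c 491.7 299.8 mean [494.1 298.1  51.6] med z 51.7 size 87.4 65.5 long-axis deg -24.5 327
top
c 613.1 42.1 mean [612.5  42.   62. ] med z 62.0 size 149.6 52.1 long-axis deg -13.2 959
c 492.8 303.0 mean [502.6 297.4  51.7] med z 51.8 size 85.8 64.0 long-axis deg -22.5 327
[0.49662864 0.30220185 0.15146537] [ 6.08100743e-01  3.08156280e+00 -1.90602949e-04] [ 5.04082669e-01  1.64697207e-01  1.90413928e+00 -5.47497495e-04
  1.07237268e+00 -6.76788178e-01]
```

View pics/a_sc.png

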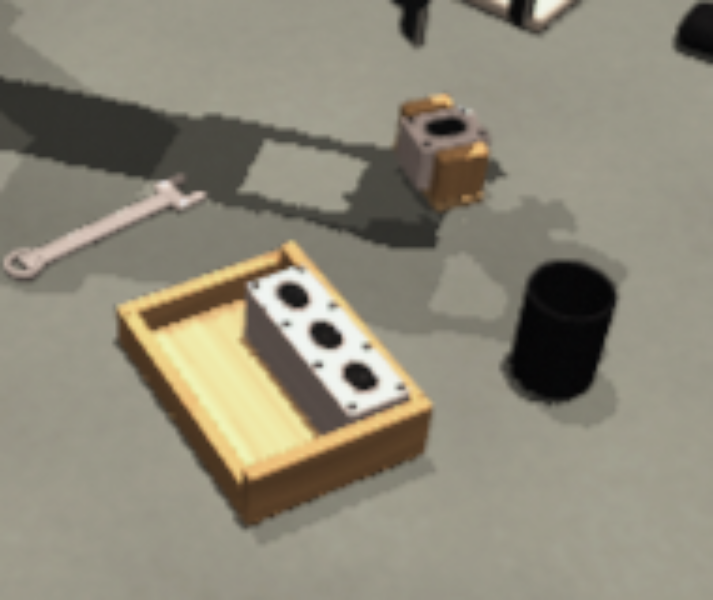

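Request:
{"name": "carry_out", "arguments": {
  "series": "-0.004 0.0005 -0.03 0;0 0 -0.035 0;0 0 -0.03 0;0 0 -0.016 0;0 0 -0.006 0;0 0 0 0"
}}

```text
time: 21.75
tool_pos: [0.493, 0.303, 0.0349]
tcp_rot: [0.605, 3.082, 0.001]
wrist_force: [0.5, -0.5, -0.6]
width: 1.001
grip_force: 0.0
```

Request:
{"name": "carry_out", "arguments": {
  "series": "0 0 0 0;0 0 0 0;0 0 0 0;0 0 0 0",
  "jaw": -1,
  "grip_force": 50
}}

```text
time: 22.25
tool_pos: [0.4937, 0.3036, 0.0361]
tcp_rot: [0.603, 3.081, 0.003]
wrist_force: [-0.4, 0.8, 6.8]
width: 0.74
grip_force: 57.7
```

Request:
{"name": "carry_out", "arguments": {
  "series": "0 0 0.01 0;0 0 0.03 0;0 0 0.04 0;0 0 0.01 0;0.009 -0.02 0 1.8;0.009 -0.02 0 1.8;0.009 -0.02 0 1.8;0.009 -0.02 0 1.8;0.009 -0.02 0 1.8;0 0 -0.03 0;0 0 -0.03 0;0 0 -0.025 0;0 0 -0.007 0;0 0 0 0"
}}

```text
time: 24.0
tool_pos: [0.5365, 0.2027, 0.0315]
tcp_rot: [-0.36, -3.119, 0.002]
wrist_force: [0.1, 1.1, -3.3]
width: 0.738
grip_force: 56.6
```

Request:
{"name": "carry_out", "arguments": {
  "series": "0 0 -0.002 0;0 0 -0.002 0;0 0 -0.001 0;0 0 0 0"
}}

```text
time: 24.5
tool_pos: [0.5379, 0.2031, 0.0281]
tcp_rot: [0.36, 3.12, 0.001]
wrist_force: [0.1, 0.8, -0.8]
width: 0.739
grip_force: 56.8
```

Request:
{"name": "carry_out", "arguments": {
  "series": "0 0 -0.0005 0;0 0 0 0;0 0 0 0;0 0 0 0;0 0 0.015 0;0 0 0.03 0;0 0 0.03 -10;0 0 0 -10;0 0 0 -10;0 0 0 -10;0 0 0 -10;0 0 0 -10;0 0 0 -10;0 0 0 -10;0 0 0 -10;0 0 0 0",
  "jaw": 1
}}

```text
time: 26.5
tool_pos: [0.5378, 0.2031, 0.103]
tcp_rot: [2.459, 1.954, 0.002]
wrist_force: [0.5, 0.1, -0.8]
width: 0.999
grip_force: 0.0
```

```bash
python3 - <<'E'
from h import *
for n in("scene","top"):
    p,d,P=look(n);print(n)
    rect(P,(.538,.203),.06,.038,.055)
    cv2.imwrite("pics/b_%s.png"%n,p)
p=cv2.imread("pics/b_scene.png");cv2.imwrite("pics/b_sc.png",cv2.resize(p[120:280,240:430],(713,600)))
s=bot.read_state();print(s["tool_pos"],s["tcp_rot"])
E
```

```text
scene
c 537.3 200.0 mean [539.1 198.9  44.3] med z 44.6 size 65.2 51.3 long-axis deg 79.6 245
top
c 535.6 193.5 mean [534.7 191.8  44. ] med z 44.1 size 47.4 43.2 long-axis deg -13.4 238
[0.53771027 0.20303409 0.1027009 ] [2.45808968e+00 1.95587900e+00 1.31278075e-03]
```

View pics/b_sc.png

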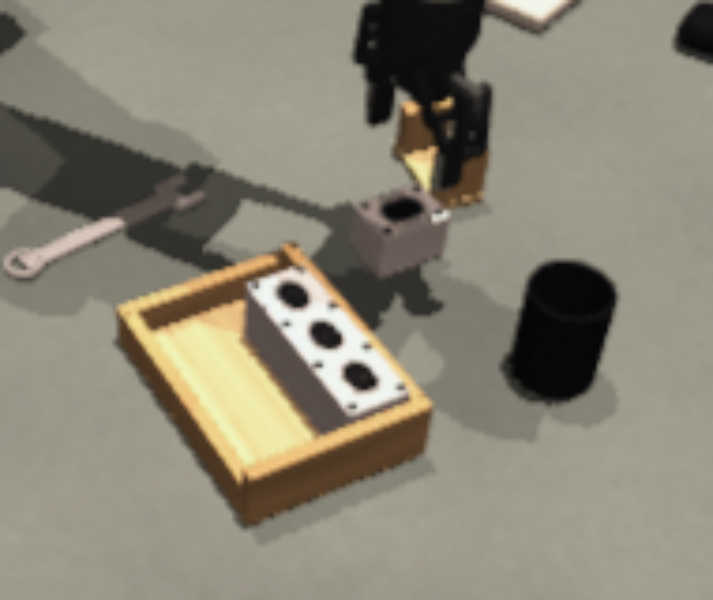

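Request:
{"name": "carry_out", "arguments": {
  "series": "0 -0.001 -0.03 -0.3;0 0 -0.025 0;0 0 -0.014 0;0 0 -0.004 0;0 0 0 0"
}}

```text
time: 27.22
tool_pos: [0.5378, 0.2021, 0.0294]
tcp_rot: [2.466, 1.946, 0.001]
wrist_force: [0.3, -0.4, -0.4]
width: 0.997
grip_force: 0.0
```

Request:
{"name": "carry_out", "arguments": {
  "series": "0 0 0 0;0 0 0 0;0 0 0 0;0 0 0 0;0 0 0 0",
  "jaw": -1
}}

```text
time: 27.85
tool_pos: [0.5384, 0.2022, 0.03]
tcp_rot: [2.466, 1.945, 0.003]
wrist_force: [0.1, -0.9, 6.0]
width: 0.553
grip_force: 54.1
```

Request:
{"name": "carry_out", "arguments": {
  "series": "0 0 0.02 0;0 0 0.035 0;0 0 0.035 0;0.0085 -0.028 0.01 0;0.0085 -0.028 0 0;0.0085 -0.028 0 0;0.0085 -0.028 0 0;0.0085 -0.028 0 0;0.0085 -0.028 0 0;0.0085 -0.028 0 0;0.0087 -0.029 0 0;0 0 0 0;0 0 0 0"
}}

```text
time: 29.48
tool_pos: [0.6048, -0.0228, 0.1287]
tcp_rot: [-2.466, -1.944, 0.001]
wrist_force: [-0.9, 1.3, -3.5]
width: 0.552
grip_force: 53.1
```

```bash
python3 - <<'E'
from h import *
for n in("scene","top"):
    p,d,P=look(n);print(n)
    rect(P,(.607,-.022),.06,.105,.135)
    rect(P,(.613,.042),.1,.056,.07)
    cv2.imwrite("pics/c_%s.png"%n,p)
p=cv2.imread("pics/c_scene.png");cv2.imwrite("pics/c_sc.png",cv2.resize(p[150:280,230:390],(738,600)))
s=bot.read_state();print(s["tool_pos"],s["tcp_rot"])
E
```

```text
scene
c 616.2 -36.1 mean [615.8 -40.6 120.2] med z 120.8 size 76.2 38.9 long-axis deg 41.9 207
c 634.4 37.8 mean [642.3  33.1  62.3] med z 62.5 size 123.3 61.0 long-axis deg -12.1 502
top
c 582.1 -19.2 mean [581.8 -23.8 119.8] med z 118.8 size 65.7 20.3 long-axis deg -83.5 16
c 584.0 48.1 mean [582.3  47.9  61.9] med z 62.0 size 90.0 50.4 long-axis deg -13.1 528
[ 0.60491869 -0.02221841  0.1287734 ] [-2.46510187e+00 -1.94589684e+00  8.96784677e-04]
```

View pics/c_sc.png

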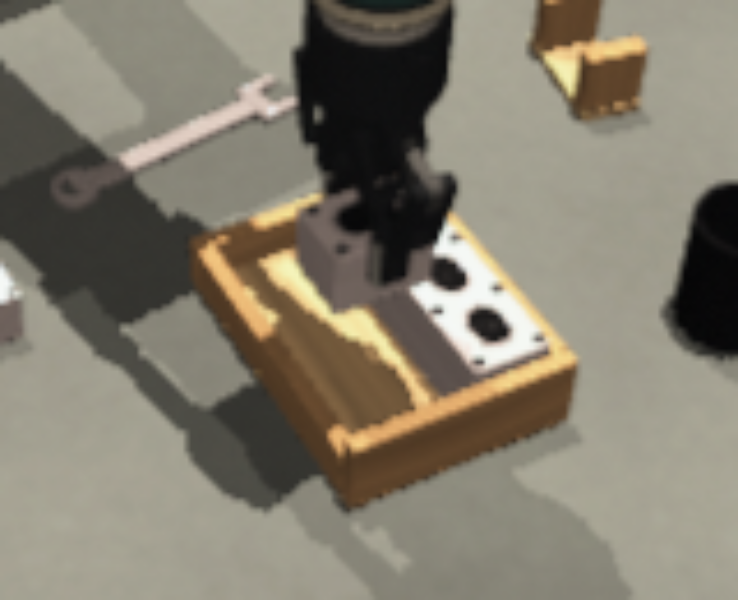

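Request:
{"name": "carry_out", "arguments": {
  "series": "0 0 -0.025 0;0 0 -0.03 0;0 0 -0.012 0;0 0 -0.007 0;0 0 -0.006 0;0 0 -0.005 0;0 0 0 0"
}}

```text
time: 30.45
tool_pos: [0.6057, -0.0231, 0.044]
tcp_rot: [-2.467, -1.946, 0.0]
wrist_force: [0.6, 0.3, -4.0]
width: 0.556
grip_force: 53.0
```

Request:
{"name": "carry_out", "arguments": {
  "series": "0 0 -0.002 0;0 0 -0.002 0;0 0 -0.001 0;0 0 0 0"
}}

```text
time: 30.95
tool_pos: [0.6055, -0.0231, 0.0389]
tcp_rot: [-2.466, -1.946, 0.0]
wrist_force: [-0.5, -0.5, -3.4]
width: 0.555
grip_force: 53.0
```

Request:
{"name": "carry_out", "arguments": {
  "series": "0 0 -0.0008 0;0.0003 0.0015 0 0;0.0003 0.0015 0 0;0 0 0 0"
}}

```text
time: 31.45
tool_pos: [0.6063, -0.0199, 0.0382]
tcp_rot: [2.466, 1.946, 0.0]
wrist_force: [0.2, 0.2, -2.5]
width: 0.548
grip_force: 53.1
```

Request:
{"name": "carry_out", "arguments": {
  "series": "0.0002 0.001 0 0;0.0002 0.001 0 0;0 0 0 0"
}}

```text
time: 31.82
tool_pos: [0.6066, -0.0181, 0.0382]
tcp_rot: [2.466, 1.946, -0.0]
wrist_force: [0.4, -0.4, -2.8]
width: 0.553
grip_force: 53.1
```

Request:
{"name": "carry_out", "arguments": {
  "series": "0.0002 0.0008 0 0;0.0002 0.0008 0 0;0 0 0 0"
}}

```text
time: 32.2
tool_pos: [0.6067, -0.0181, 0.0382]
tcp_rot: [2.465, 1.945, -0.003]
wrist_force: [-1.6, -7.5, -3.0]
width: 0.552
grip_force: 53.3
```

Request:
{"name": "carry_out", "arguments": {
  "series": "0.0002 0.0008 0 0;0.0002 0.0008 0 0;0 0 0 0"
}}

```text
time: 32.58
tool_pos: [0.6066, -0.018, 0.0382]
tcp_rot: [2.464, 1.945, -0.006]
wrist_force: [-2.9, -11.9, -1.4]
width: 0.55
grip_force: 53.5
```

Request:
{"name": "carry_out", "arguments": {
  "series": "-0.0005 -0.0022 -0.0006 0;0 0 0 0;0 0 0 0;0 0 0 0",
  "jaw": 1
}}

```text
time: 33.08
tool_pos: [0.6072, -0.0167, 0.0378]
tcp_rot: [2.466, 1.946, 0.001]
wrist_force: [-0.3, -0.2, -0.5]
width: 0.997
grip_force: 0.0
```

Request:
{"name": "carry_out", "arguments": {
  "series": "0 0 0.02 0;0 0 0.03 0;0 0 0.015 0;0 0 0 0"
}}

```text
time: 33.58
tool_pos: [0.6086, -0.0171, 0.105]
tcp_rot: [2.464, 1.944, 0.005]
wrist_force: [-0.1, 0.3, -0.5]
width: 0.999
grip_force: 0.0
```

Request:
{"name": "carry_out", "arguments": {
  "series": "-0.0155 0.0036 0 0;-0.0155 0.0036 0 0;-0.0155 0.0036 0 0;0 0 0 0;0 0 0 0",
  "jaw": -1
}}

```text
time: 34.2
tool_pos: [0.5606, -0.0062, 0.1027]
tcp_rot: [2.466, 1.946, 0.001]
wrist_force: [0.4, -0.8, -0.1]
width: -0.0
grip_force: 0.0
```

```bash
python3 - <<'E'
from h import *
ex=np.array([.973,-.23]);ey=np.array([.23,.973])
for n in("scene","top"):
    p,d,P=look(n);print(n)
    rect(P,(.607,-.017),.045,.045,.0575)
    rect(P,(.613,.042),.1,.058,.07)
    cv2.imwrite("pics/d_%s.png"%n,p)
p=cv2.imread("pics/d_scene.png");cv2.imwrite("pics/d_sc.png",cv2.resize(p[150:280,230:390],(738,600)))
s=bot.read_state();t=s["tool_pos"];v=t[:2]-[.6915,.0495];print(t,s["tcp_rot"],v@ex,v@ey)
E
```

```text
scene
c 608.3 -18.4 mean [608.  -18.3  52.1] med z 52.3 size 67.4 58.0 long-axis deg 77.3 369
c 613.0 41.6 mean [615.7  37.5  62.4] med z 62.4 size 152.6 58.4 long-axis deg -13.0 757
top
c 602.9 -45.3 mean [606.3 -45.4  51.3] med z 51.9 size 42.4 2.1 long-axis deg -3.2 13
c 613.2 42.7 mean [604.9  44.8  62. ] med z 62.0 size 149.9 50.0 long-axis deg -13.0 133
[ 0.56109406 -0.00636403  0.10286739] [2.46603471e+00 1.94526572e+00 1.11713140e-03] -0.11403625227405946 -0.08434906998025479
```

View pics/d_sc.png

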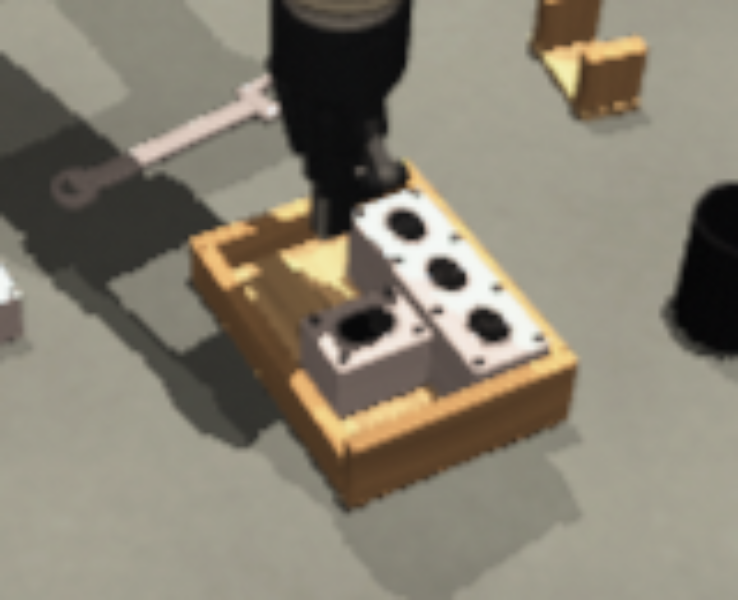

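Request:
{"name": "carry_out", "arguments": {
  "series": "0 0 -0.025 0;0 0 -0.025 0;0 0 -0.013 0;0 0 -0.003 0;0 0 0 0;0.0029 -0.0007 0 0;0.0029 -0.0007 0 0;0.0029 -0.0007 0 0;0.0029 -0.0007 0 0;0.0029 -0.0007 0 0;0.0029 -0.0007 0 0;0 0 0 0"
}}

```text
time: 35.8
tool_pos: [0.5782, -0.0106, 0.0365]
tcp_rot: [2.466, 1.946, 0.001]
wrist_force: [-1.1, 1.3, 0.4]
width: -0.004
grip_force: 0.5
```

Request:
{"name": "carry_out", "arguments": {
  "series": "0.0029 -0.0007 0 0;0.0029 -0.0007 0 0;0.0029 -0.0007 0 0;0.0029 -0.0007 0 0;0.0029 -0.0007 0 0;0.0029 -0.0007 0 0;0.0029 -0.0007 0 0;0.0029 -0.0007 0 0;0 0 0 0"
}}

```text
time: 36.92
tool_pos: [0.6016, -0.0162, 0.0366]
tcp_rot: [2.466, 1.945, 0.001]
wrist_force: [-1.4, 0.2, 0.1]
width: -0.002
grip_force: 0.5
```

Request:
{"name": "carry_out", "arguments": {
  "series": "0.0029 -0.0007 0 0;0.0024 -0.0006 0 0;0.0015 -0.0003 0 0;0 0 0 0"
}}

```text
time: 37.42
tool_pos: [0.6081, -0.0177, 0.0366]
tcp_rot: [2.466, 1.946, 0.0]
wrist_force: [-0.9, 0.5, -0.4]
width: 0.001
grip_force: 0.4
```

Request:
{"name": "carry_out", "arguments": {
  "series": "0.0015 -0.0003 0 0;0.0015 -0.0003 0 0;0 0 0 0"
}}

```text
time: 37.8
tool_pos: [0.611, -0.0183, 0.0366]
tcp_rot: [2.466, 1.946, 0.0]
wrist_force: [-2.1, -0.0, 0.5]
width: 0.004
grip_force: 0.8
```

Request:
{"name": "carry_out", "arguments": {
  "series": "0.0012 -0.0003 0 0;0.0012 -0.0003 0 0;0 0 0 0"
}}

```text
time: 38.17
tool_pos: [0.6124, -0.0188, 0.0365]
tcp_rot: [-2.465, -1.945, 0.002]
wrist_force: [-4.6, 0.3, 3.3]
width: 0.0
grip_force: 2.6
```

Request:
{"name": "carry_out", "arguments": {
  "series": "0.0012 -0.0003 0 0;0.0012 -0.0003 0 0;0 0 0 0"
}}

```text
time: 38.55
tool_pos: [0.6125, -0.0189, 0.0365]
tcp_rot: [-2.463, -1.943, 0.008]
wrist_force: [-12.9, 2.4, 9.9]
width: 0.0
grip_force: 6.2
```

Request:
{"name": "carry_out", "arguments": {
  "series": "0.0012 -0.0003 0 0;0 0 0 0"
}}

```text
time: 38.8
tool_pos: [0.6125, -0.0189, 0.0366]
tcp_rot: [-2.461, -1.941, 0.01]
wrist_force: [-14.8, 2.6, 13.4]
width: 0.002
grip_force: 8.1
```

Request:
{"name": "carry_out", "arguments": {
  "series": "-0.0055 0.0013 0 0;-0.008 0.0019 0 0;0 0 0.03 0;0 0 0.035 0;0.011 -0.02 0.005 0;0.011 -0.02 0 0;0.012 -0.02 0 0;0 0 0 0;0 0 0 0"
}}

```text
time: 39.92
tool_pos: [0.6366, -0.0769, 0.1051]
tcp_rot: [-2.466, -1.943, 0.002]
wrist_force: [0.2, -0.1, -0.6]
width: 0.001
grip_force: 0.0
```

```bash
python3 - <<'E'
from h import *
ex=np.array([.973,-.23]);ey=np.array([.23,.973])
for n in("scene","top"):
    p,d,P=look(n);print(n)
    rect(P,(.649,-.027),.042,.045,.057)
s=bot.read_state();t=s["tool_pos"];v=t[:2]-[.6915,.0495];print(t,v@ex,v@ey)
E
```

```text
scene
c 653.5 -28.7 mean [655.  -29.9  52.3] med z 52.5 size 67.6 65.2 long-axis deg 78.8 466
top
c 649.8 -35.9 mean [645.1 -30.2  51.8] med z 51.7 size 54.6 43.6 long-axis deg -10.5 201
[ 0.63662255 -0.07624572  0.10564876] -0.024474239308099346 -0.13497240209698422
```

Request:
{"name": "carry_out", "arguments": {
  "series": "0 0 -0.025 0;0 0 -0.018 0;0 0 -0.006 0;0.0005 0.0019 0 0;0.0005 0.0019 0 0;0.0005 0.0019 0 0;0 0 0 0"
}}

```text
time: 40.9
tool_pos: [0.6393, -0.0707, 0.0582]
tcp_rot: [2.466, 1.946, 0.001]
wrist_force: [0.8, -0.3, 0.2]
width: 0.0
grip_force: 0.0
```

Request:
{"name": "carry_out", "arguments": {
  "series": "0.0003 0.0012 0 0;0.0003 0.0012 0 0;0 0 0 0"
}}

```text
time: 41.28
tool_pos: [0.6395, -0.069, 0.0579]
tcp_rot: [2.466, 1.945, -0.001]
wrist_force: [-1.2, -3.3, 2.1]
width: 0.002
grip_force: 1.7
```

Request:
{"name": "carry_out", "arguments": {
  "series": "0.0003 0.0012 0 0;0.0003 0.0012 0 0;0 0 0 0"
}}

```text
time: 41.65
tool_pos: [0.6395, -0.0688, 0.0579]
tcp_rot: [2.464, 1.945, -0.005]
wrist_force: [-3.0, -10.5, 3.5]
width: 0.001
grip_force: 5.5
```

Request:
{"name": "carry_out", "arguments": {
  "series": "-0.0008 -0.0032 0 0;-0.0025 -0.0105 0 0;0 0 0.03 0;0 0 0.05 0;-0.02 -0.05 0.03 0;-0.02 -0.06 0 0;-0.02 -0.06 0 0;-0.02 -0.06 0 0;0 0 0 0;0 0 0 0"
}}

```text
time: 42.9
tool_pos: [0.5571, -0.3076, 0.1672]
tcp_rot: [-2.467, -1.943, -0.001]
wrist_force: [-0.0, 0.7, 0.0]
width: -0.001
grip_force: 0.0
```

```bash
python3 - <<'E'
from h import *
for n in("scene","top"):
    p,d,P=look(n);print(n)
    rect(P,(.649,-.027),.042,.046,.0565)
    rect(P,(.613,.042),.1,.058,.07)
    rect(P,(.585,.01),.16,.022,.057)
    cv2.imwrite("pics/e_%s.png"%n,p)
a=cv2.resize(cv2.imread("pics/e_scene.png")[140:330,230:430],(400,380),interpolation=cv2.INTER_CUBIC);b=cv2.resize(cv2.imread("pics/e_top.png")[130:250,220:346],(399,380),interpolation=cv2.INTER_CUBIC)
cv2.imwrite("pics/e.png",np.hstack([a,b]))
s=bot.read_state();print(s["tool_pos"])
E
```

```text
scene
c 653.3 -29.2 mean [655.  -29.6  52.4] med z 52.5 size 66.7 63.9 long-axis deg 79.4 449
c 610.9 39.6 mean [615.4  37.5  62.6] med z 62.6 size 151.8 53.8 long-axis deg -13.8 763
c 585.3 7.6 mean [614.4 -11.4  42. ] med z 42.0 size 216.2 152.8 long-axis deg -12.6 1791
top
c 655.1 -27.8 mean [654.3 -27.   51.7] med z 51.9 size 68.2 61.2 long-axis deg 77.5 472
c 613.2 42.1 mean [612.5  42.1  62.1] med z 62.0 size 149.5 52.0 long-axis deg -13.3 963
c 587.8 10.4 mean [6.025e+02 2.000e-01 4.490e+01] med z 49.7 size 209.3 150.4 long-axis deg -13.1 1459
[ 0.55771656 -0.30642743  0.16729509]
```

View pics/e.png

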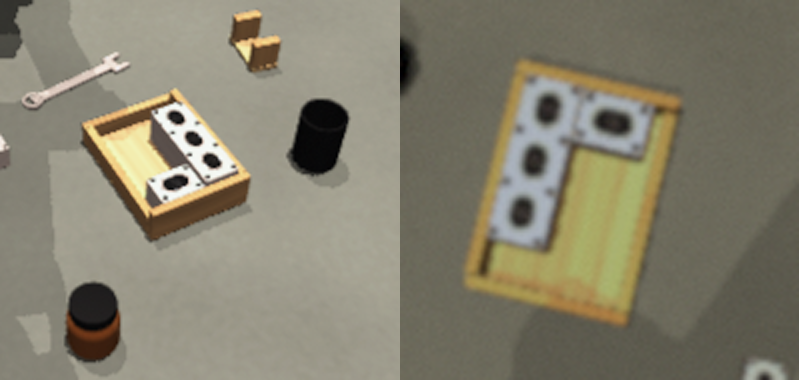

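The picture shows both adapters flush in the corner and standing flat, with the robot clear, so I'm handing the job in.

```bash
python3 -c "
from workcell import bot
print(bot.finish_job())"
```

```text
the job is handed in; nothing more can be done
None
```

The job is handed in: both adapters stand flat and look flush in the tray's reference corner, the arm is clear, and it took about 43 s of the 72 s. The judge's result was not shown to me.

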